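Square up the snack boards in their wind-proof caddy

ROBOT

A 7-joint arm with a two-finger parallel gripper is mounted at the origin on the work surface. World frame = base frame: x ahead of the robot, y to its left, z up, the work surface at z = 0. Lengths are in m, angles in rad, forces in N, time in s.
With the tool pointing down it reaches from about 0.425 to 0.925 m from the base axis. Payload 6.8 kg.
Tool frame: the origin (TCP) lies midway between the tips of the shut fingers; the grasp point (between the pads) lies 19 mm behind it (bot.pinch_z is the distance from the TCP to the grasp point, in m); z points along the fingers, y is the line along which they close (so a half turn about z gives the same grasp; the last joint's range is limited). The gripper opens to 85 mm and grips with 20 to 120 N. Pads are 22 mm wide; open, the fingers measure 114 mm over their backs; the gripper's body (76 mm by 85 mm) begins 54 mm behind the grasp point. The pads swing forward as they close: fully open they stand 13 mm farther back than shut.
Start: joints at [1.073, 0.477, 0.022, 1.555, -0.011, 1.109, -0.083], TCP at [0.257, -0.624, 0.231] pointing down, gripper open.
Joint ranges: [-2.96, 2.96], [-0.34, 2.1], [-1.41, 1.46], [0.24, 2.44], [-1.37, 4.51], [0.17, 1.92], [-2.96, 2.96]. Speed limits (rad/s): [2.39, 2.39, 3.14, 3.14, 3.14, 3.14, 3.14].

INTERFACE

Orientations are given as a unit quaternion [w, x, y, z].
In Python, from station import bot, imaging gives the robot as it stands. The module is installed in compiled form; this text tells all that it offers.
- The arm moves only by the tool carry_out, never from a script. Its argument "targets" is a list of rows, each a list of 5 numbers: the shift along the tool's x, y, z in cm, then the turn about the tool's z in degrees, then the opening, from -1 (shut) to 1 (fully open). In form: [[x, y, z, yaw, gripper], ...]. A call has 1 to 12 rows; each row shifts and turns the commanded pose from where the row before left it, along the tool's axes as they then stand; what a row does not reach is not made up. A row lasts 1/10 s, in which the tool goes at most 50 mm and 8.59 degrees, less where a joint would pass 70% of its speed; a pose out of reach is approached as far as the arm can. A call is refused whole if a number of a shift passes 5 or a number of a turn 8.59, either way. A call with a gripper value outside its range is refused whole. The fingers move at their own pace and stop on an object; "force" is the grip in N (left out, the last holds). Time passes only in rows, so rows that do not move let the fingers close. It gives the time, the measured TCP pose, the force, the opening and the grip force at its end, in the units of the state.
- bot.get_obs(): the state, without advancing time (a new reading comes with each control period).
- imaging.read_camera(name): name is "scene" or "top"; returns the picture (384x512x3 uint8, red, green, blue); there is no depth.
- imaging.calibration(name): a dict with "fx", "fy", "cx", "cy" (pixels), "extrinsics" (4x4, takes a point from world to camera coordinates). Camera axes: x right, y up, looking along -z (the intrinsics and any distortion apply to the point x, -y, -z); pixel columns grow to the right and rows downward; lengths in m; the calibration is good to about 2 mm. A picture is of the moment at which its call begins. calibration takes no time and is no camera call.
- bot.hand_in(): hands the job in; it is judged then, once.
The state is a dict: "t": time; "q": joint angles; "joint_vel": joint speeds; "joint_torque": joint torques, N m; "eef_pos": TCP position; "tool_rot": TCP orientation; "contact_force": force on the tool from outside, world axes, zero at the start; "torque": the same for the moment, N m; "gripper_width": opening from 0.0 (shut) to 1.0 (fully open); "grasp_force": force on a finger pad.
Only numpy, scipy, OpenCV 4.12 (cv2) and the standard library are available. Lean on these libraries where they do the work, as an engineer would, in place of code of your own. Each camera call takes 0.05 s, during which the arm holds its last target. There are 200 camera calls.

TASK

Before the sea breeze scatters them, take the two bamboo snack boards off the sloping stand and pile them on the third one in the aluminium caddy, long sides along the caddy's side wall, and gently push the pile square, so that all three lie flat on one another with their edges flush against both the caddy's end wall and its side wall. Only when the pile is square, swing the keeper arm fully shut across it. Do not slam or shove the boards hard against the caddy, and leave the ice pail, bottle opener and stirring stick where they are.

Things in the scene. Friction and masses are not known exactly. Their poses are not given: they have to be found in the camera images.
- stand: Fixed sloping serving stand, 290 mm wide (y), 120 mm deep (x), white base, aluminium shelf; origin at the centre of its underside. The shelf is a plane tilted 0.56 rad (32 deg), facing away from the robot: it rises towards the stand's -x, through the point (0, 0, 62 mm); it runs 63 mm down and 69 mm up the slope from there, with an 8 mm high lip at its foot (+x).
- stand_handle (a point): Middle of the stand's carrying handle, a 10 mm thick bar along y at x = -14, z = 184 mm of the stand, on posts of the same bar at y = +-141 mm. It hangs over the boards and leaves no room for a gripper coming straight down at their middle; a tool square to the shelf passes beside it.
- caddy: Fixed aluminium caddy, origin at the centre of its underside. Base plate x +-85, y -76 to +74 mm, top at z = 12 mm. Walls up to z = 46 mm on two sides only: end wall, inner face at x = +70 (y -66 to +54); side wall, inner face at y = +50 (x -62 to +78), 6 mm thick. A board flush with both walls has its centre at x = 15, y = 18 mm. Keeper post (radius 8) at x = 15, y = 66 mm.
- corner (a point): Inner corner of the caddy where end wall, side wall and base plate's top face meet: (70, 50, 12) mm in the caddy's frame.
- board_a: Bamboo snack board 110 (x) by 64 (y) by 12 (z) mm, about 70 g, origin at the centre of its underside, z up through its top face. It starts loose and askew on the caddy's base plate, away from both walls.
- board_b: Board of the same size as board_a; starts on the sloping shelf (its z square to the shelf, its x down the slope, low end against the lip), on the stand's left or right half, with room for a finger on either long side.
- board_c: As board_b, on the other half of the sloping shelf. Boards may be piled in any order.
- keeper (a joint): Angle of the keeper arm (rad) about the vertical pivot on the caddy's post: 0 = shut against its stop, arm pointing to the caddy's -y across the pile; grows as it opens anticlockwise seen from above, 1.57 = pointing to the caddy's +x. It starts open, stays where it is left (friction 0.05 N m) and has no catch.
- keeper_knob (a point): Middle of the upright round knob on the keeper arm, 16 mm diameter, 28 mm tall, 85 mm from the pivot axis (the caddy's keeper post). Heights over the trolley top: arm 51.5 to 59.5 mm (3.5 mm above a flat pile of three), knob 59.5 to 87.5 mm, this point 73.5 mm. Arm 16 mm wide, 98 mm long.
- ice_pail: White ceramic lidded ice pail, 150 mm diameter, 170 mm tall with the knob, origin under its centre. Bystander.
- opener: Flat chrome bottle opener, 120 mm long along its x, 38 mm wide, 6 mm thick, lying on the trolley. Bystander.
- stirrer: Flat bamboo stirring stick, 190 mm long along its x, 7 mm thick, lying on the trolley. Bystander.
There are look-alikes about, which are no part of the job. What is shaped like the board_b but pink or turquoise is not meant.

How it is judged:
On the way, in this order (a step that is already met when the one before it is completed fails the run):
1. all three boards lie in one flat pile, flush against both walls of the caddy, at rest, while the keeper arm is still open (x of board_a in the frame of caddy between 0.0125 and 0.0175 m and y of board_a in the frame of caddy between 0.0155 and 0.0205 m and z of board_a in the frame of caddy between 0.009 and 0.039 m and angle between each of board_a, board_b, board_c's own z axis and vertical below 0.05 rad and angle between the x axis of each of board_a, board_b, board_c and the x axis of caddy, either way round below 0.04 rad and x of board_b in the frame of caddy between 0.0125 and 0.0175 m and y of board_b in the frame of caddy between 0.0155 and 0.0205 m and z of board_b in the frame of caddy between 0.009 and 0.039 m and x of board_c in the frame of caddy between 0.0125 and 0.0175 m and y of board_c in the frame of caddy between 0.0155 and 0.0205 m and z of board_c in the frame of caddy between 0.009 and 0.039 m and linear speed of each of board_a, board_b, board_c below 0.02 m/s and value of joint keeper above 1 rad), for 0.2 s.
2. the keeper arm is shut across the pile (value of joint keeper below 0.1 rad), for 0.2 s.
At the end, for the whole second after the job is handed in: All three boards lie flat (within 0.05 rad) in one pile on the caddy's base plate, each within 2.5 mm of flush with the end wall and with the side wall and parallel to them within 0.04 rad, at rest; the keeper arm is within 0.1 rad of shut (x of board_a in the frame of caddy between 0.0125 and 0.0175 m and y of board_a in the frame of caddy between 0.0155 and 0.0205 m and z of board_a in the frame of caddy between 0.009 and 0.039 m and angle between each of board_a, board_b, board_c's own z axis and vertical below 0.05 rad and angle between the x axis of each of board_a, board_b, board_c and the x axis of caddy, either way round below 0.04 rad and x of board_b in the frame of caddy between 0.0125 and 0.0175 m and y of board_b in the frame of caddy between 0.0155 and 0.0205 m and z of board_b in the frame of caddy between 0.009 and 0.039 m and x of board_c in the frame of caddy between 0.0125 and 0.0175 m and y of board_c in the frame of caddy between 0.0155 and 0.0205 m and z of board_c in the frame of caddy between 0.009 and 0.039 m and linear speed of each of board_a, board_b, board_c below 0.02 m/s and value of joint keeper below 0.1 rad); the robot touches nothing.
It fails at once if a bystander is moved more than 20 mm (distance of any of ice_pail, opener, stirrer from where it was at the start of the episode above 0.02 m).
It fails at once if a board is slammed or shoved against the caddy with more than 80 N (contact force between any of board_a, board_b, board_c and caddy above 80 N).
It also fails if it takes over 72 s, if anything falls off the work surface, if the arm or the gripper's body presses on something with over 40 N, if the wrist force passes 120 N, or if a joint passes its speed limit or range.

## Working session

There is one attempt and no reset: what is moved stays moved. The work goes in short steps, Python scripts to look and compute and a tool call to move; the robot and the scene stay as the last step left them, time stands still between calls to the robot, and variables do not carry over. Pictures are saved under pics/ and viewed, at most 10 in all, crops included, and the job is handed in when it is done.

Besides the shell and the picture viewer there is one more tool, called after "Request:" as a command line: name --pt "numbers of a row" for each row, then --argument value for the rest. carry_out: Moves the arm, as the interface text tells. Its arguments: {"type":"object","properties":{"targets":{"type":"array"},"force":{"type":"number"}},"required":["targets"]}

```bash
mkdir -p pics
python3 - <<'E'
from station import bot, imaging
import cv2, numpy as np
np.set_printoptions(precision=4,suppress=True)
for n in("scene","top"):
    im=imaging.read_camera(n); cv2.imwrite(f"pics/{n}0.png",im[:,:,::-1]); np.save(f"pics/{n}0.npy",im)
    print(n,imaging.calibration(n))
print(bot.get_obs())
E
```

```text
scene {'fx': 390.8572758597549, 'fy': 390.8572758597549, 'cx': 257.17973660652854, 'cy': 193.8835849376909, 'extrinsics': array([[ 0.7986,  0.6019,  0.0022, -0.4817],
       [-0.489 ,  0.6467,  0.5853,  0.1991],
       [ 0.3509, -0.4685,  0.8108, -1.5291],
       [ 0.    ,  0.    ,  0.    ,  1.    ]])}
top {'fx': 406.0712065888004, 'fy': 406.0712065888004, 'cx': 252.47825677364406, 'cy': 193.42784423299216, 'extrinsics': array([[-0.0516, -0.9987, -0.0007,  0.0606],
       [ 0.9764, -0.0506,  0.21  , -0.5879],
       [-0.2098,  0.0102,  0.9777, -1.0289],
       [ 0.    ,  0.    ,  0.    ,  1.    ]])}
{'t': 0.1, 'q': array([ 1.0729,  0.4777,  0.0224,  1.5563, -0.0115,  1.1093, -0.0831]), 'joint_vel': array([ 0.0017, -0.0013, -0.0001, -0.0018,  0.0006,  0.0005, -0.001 ]), 'joint_torque': array([  0.0045, -59.7759,   1.6136, -28.1954,   0.0128,   0.005 ,
        -0.    ]), 'eef_pos': array([ 0.2563, -0.6239,  0.2304]), 'tool_rot': array([-0.0008,  0.9811,  0.1937, -0.0002]), 'contact_force': array([-0.211 ,  0.643 ,  0.2689]), 'torque': array([-0.0183, -0.0037, -0.0515]), 'grasp_force': 0.0, 'gripper_width': 0.997870421071146}
```

View pics/scene0.png

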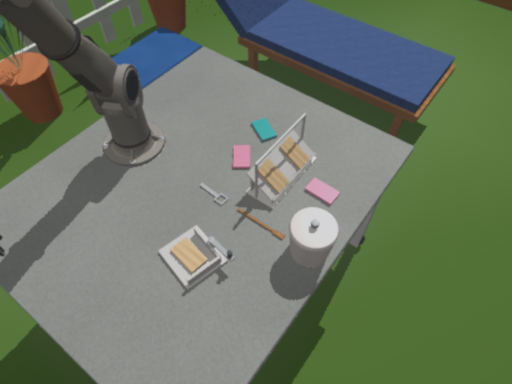

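View pics/top0.png

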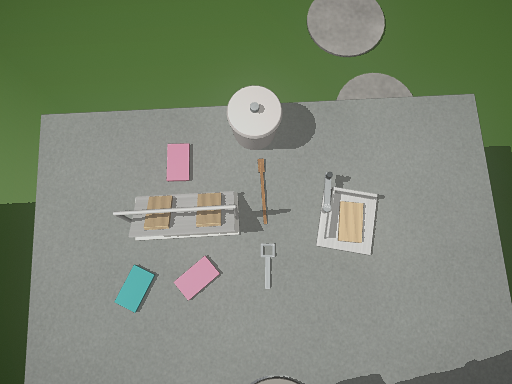

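Run:
```python
import cv2, numpy as np
t=cv2.imread("pics/top0.png"); s=cv2.imread("pics/scene0.png")
R=lambda im,x,y,w,h:cv2.resize(im[y:y+h,x:x+w],(400,300),interpolation=cv2.INTER_CUBIC)
a=np.hstack([R(t,105,170,144,108),R(t,300,160,100,75)]); b=np.hstack([R(s,236,112,100,75),R(s,148,215,100,75)])
cv2.imwrite("pics/crop.png",np.vstack([a,b]))
```

```text
(no output)
```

View pics/crop.png

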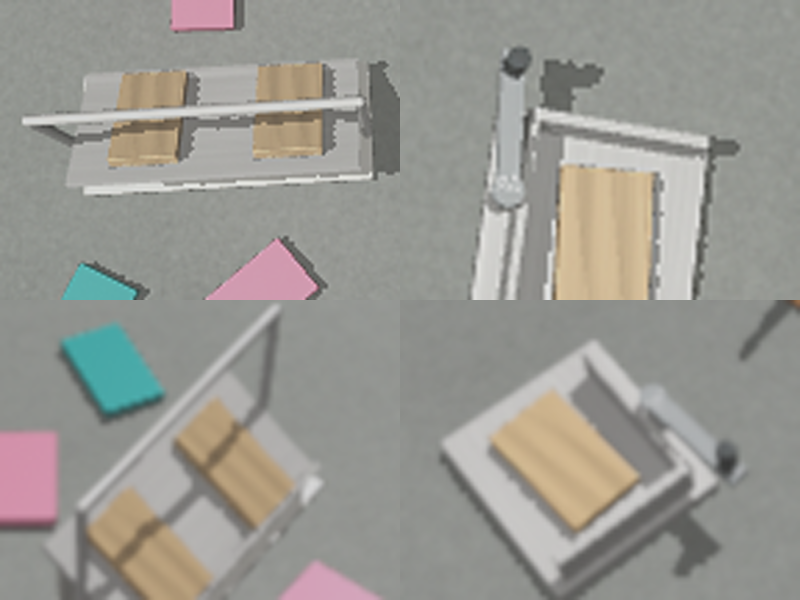

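```bash
cat > h.py <<'E'
import cv2, numpy as np
from station import bot, imaging
np.set_printoptions(precision=4,suppress=True)
C={n:imaging.calibration(n) for n in("scene","top")}
def ray(n,p):
    c=C[n];E=c["extrinsics"];d=np.array([(p[0]-c["cx"])/c["fx"],-(p[1]-c["cy"])/c["fy"],-1.])
    R=E[:3,:3];o=-R.T@E[:3,3];d=R.T@d;return o,d/np.linalg.norm(d)
def onz(n,p,z):
    o,d=ray(n,p);return o+d*(z-o[2])/d[2]
def tri(ps,pt):
    A=np.zeros((3,3));b=np.zeros(3);L=[ray("scene",ps),ray("top",pt)]
    for o,d in L:
        M=np.eye(3)-np.outer(d,d);A+=M;b+=M@o
    x=np.linalg.solve(A,b);return x,max(np.linalg.norm(np.cross(x-o,d)) for o,d in L)
def proj(n,X):
    c=C[n];q=c["extrinsics"]@np.append(X,1);return np.array([c["cx"]-c["fx"]*q[0]/q[2],c["cy"]+c["fy"]*q[1]/q[2]])
def snap(n):
    return imaging.read_camera(n)
def bamboo(im):
    h=cv2.cvtColor(im,cv2.COLOR_RGB2HSV);return cv2.inRange(h,(10,75,90),(24,255,255))
E
python3 - <<'E'
from h import *
for n in C:
    m=bamboo(np.load(f"pics/{n}0.npy")); m=cv2.morphologyEx(m,cv2.MORPH_CLOSE,np.ones((7,7)))
    for c in cv2.findContours(m,0,2)[0]:
        if cv2.contourArea(c)<150: continue
        q=cv2.minAreaRect(c); print(n,cv2.contourArea(c),q[0],q[1],q[2]);
        h=cv2.convexHull(c); e=.03*cv2.arcLength(h,True); print(cv2.approxPolyDP(h,e,True)[:,0].tolist())
t=cv2.imread("pics/top0.png"); s=cv2.imread("pics/scene0.png")
R=lambda im,x,y,w,h:cv2.resize(im[y:y+h,x:x+w],None,fx=5.5,fy=5.5,interpolation=cv2.INTER_CUBIC)
cv2.imwrite("pics/crop2.png",np.hstack([R(t,312,168,70,90),R(s,155,222,72,90)]))
E
```

```text
scene 552.0 (188.50001525878906, 255.00003051757812) (31.819805145263672, 19.091880798339844) 45.0
[[185, 239], [206, 259], [193, 271], [172, 251]]
scene 428.0 (272.5000305175781, 175.50001525878906) (29.698484420776367, 15.55634880065918) 45.0
[[267, 160], [287, 181], [278, 191], [258, 171]]
scene 368.0 (294.2533874511719, 152.67874145507812) (28.790393829345703, 14.395196914672852) 47.72631072998047
[[289, 138], [307, 157], [299, 167], [281, 148]]
scene 372.0 (375.33465576171875, 89.62474060058594) (159.02249145507812, 54.23758316040039) 0.36964505910873413
[[296, 62], [455, 66], [415, 117]]
scene 1283.0 (22.769712448120117, 68.26141357421875) (31.04834747314453, 52.11227035522461) 75.0685806274414
[[51, 74], [20, 85], [0, 84], [0, 59], [40, 53]]
top 703.0 (157.4512176513672, 212.43902587890625) (24.184507369995117, 35.66938400268555) 6.340191841125488
[[171, 196], [168, 227], [145, 229], [149, 197]]
top 702.0 (208.0, 209.5) (33.0, 24.0) 90.0
[[220, 193], [220, 224], [197, 226], [198, 194]]
top 169.5 (262.9016418457031, 190.91802978515625) (64.4614486694336, 5.975358486175537) 84.80557250976562
[[258, 159], [263, 159], [266, 223]]
```

View pics/crop2.png

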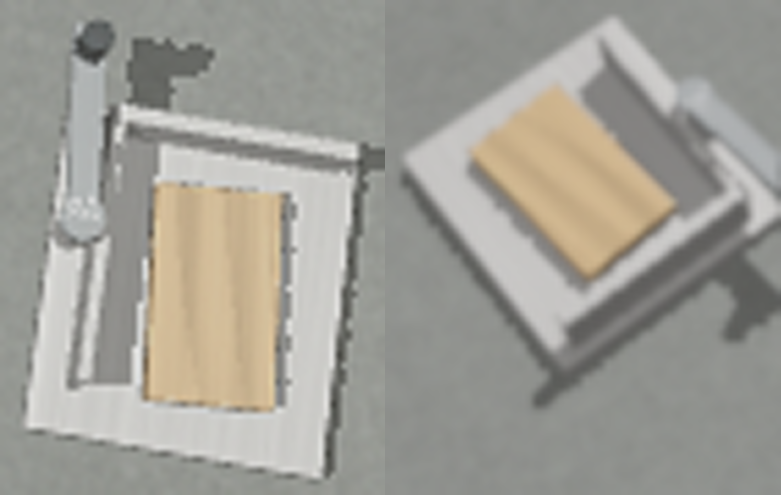

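Run:
```python
from h import *
T=lambda u,v:((u+.5)/5.5-.5+312,(v+.5)/5.5-.5+168)
S=lambda u,v:((u+.5)/5.5-.5+155,(v+.5)/5.5-.5+222)
def rep(name,P):
    X=[];
    for s,t in P:
        x,e=tri(s,t);X.append(x);print(name,x,"res %.4f"%e)
    return np.array(X)
c=rep("caddy",[(S(227,15),T(25,428)),(S(20,158),T(323,478))])
d=c[1]-c[0];print("yaw",np.degrees(np.arctan2(d[1],d[0]))+90,np.linalg.norm(d))
a=rep("A",[(S(168,85),T(145,400)),(S(290,207),T(155,182)),(S(207,278),T(285,193)),(S(85,150),T(273,410))])
l=rep("L",[((289,138),(145,229)),((307,157),(149,197)),((299,167),(171,196)),((281,148),(168,227))])
r=rep("R",[((267,160),(197,226)),((287,181),(198,194)),((278,191),(220,193)),((258,171),(220,224))])
for n,q in(("A",a),("L",l),("R",r)):
    e=q[1]+q[2]-q[0]-q[3]; w=q[0]+q[1]-q[2]-q[3]; print(n,q.mean(0),"yaw",np.degrees(np.arctan2(e[1],e[0])),np.degrees(np.arctan2(w[1],w[0]))-90,"len",np.linalg.norm(e)/2,"wid",np.linalg.norm(w)/2,"tilt",np.degrees(np.arcsin(-e[2]/np.linalg.norm(e))))
# keeper
print("knob",tri((229+.0,254.),(329,175)), "post",tri(S(308,95),T(80,212)))
```

```text
caddy [ 0.448  -0.1358  0.0109] res 0.0018
caddy [ 0.4165 -0.2804  0.0107] res 0.0031
yaw -12.269582282280894 0.1479837899801143
A [ 0.4576 -0.1954  0.0199] res 0.0013
A [ 0.567  -0.2113  0.0195] res 0.0010
A [ 0.5587 -0.2739  0.0227] res 0.0031
A [ 0.4498 -0.2568  0.0227] res 0.0022
L [0.508  0.3148 0.0842] res 0.0028
L [0.5977 0.3111 0.0462] res 0.0010
L [0.599  0.253  0.0449] res 0.0009
L [0.5114 0.2567 0.0827] res 0.0043
R [0.508  0.1794 0.0871] res 0.0022
R [0.6003 0.1784 0.0417] res 0.0008
R [0.6006 0.1194 0.0459] res 0.0014
R [0.5112 0.1209 0.0857] res 0.0034
A [ 0.5083 -0.2343  0.0212] yaw -8.604084142836465 -7.406127813160182 len 0.11037928428943716 wid 0.06258536956866867 tilt 0.07200593703293283
L [0.554  0.2839 0.0645] yaw -2.4074505572109417 2.3007213658448364 len 0.09646869276095718 wid 0.05816800401931478 tilt 23.125204170135852
R [0.555  0.1495 0.0651] yaw -0.8007636559952911 1.6875817377526658 len 0.10034187622339415 wid 0.05877285860637012 tilt 25.127721373309566
knob (array([ 0.6289, -0.1765,  0.0734]), np.float64(0.0015055607309856726)) post (array([ 0.5461, -0.1648,  0.0598]), np.float64(0.00022598245402089047))
```

Run:
```python
from h import *
p=[]
for s,t in(((305.3,114.8),(115,213.3)),((256.5,163),(234.5,206.6))):
    x,e=tri(s,t);print(x,e, onz("top",t,.184));p.append(onz("top",t,.184))
d=p[0]-p[1];print(np.degrees(np.arctan2(d[1],d[0]))-90,np.linalg.norm(d)*1e3,(p[0]+p[1])/2)
# side edges of boards in top view: fit lines to mask left/right per row
m=bamboo(np.load("pics/top0.npy"))
for x0,x1 in((140,180),(190,228)):
    for sl in("L","R"):
        P=[]
        for r in range(197,224):
            k=np.flatnonzero(m[r,x0:x1])
            if len(k)>19:P.append(((k[0]-.5 if sl=="L" else k[-1]+.5)+x0,r))
        P=np.array(P);f=np.polyfit(P[:,1],P[:,0],1);
        # intersect rays with assumed top heights low end
        print(sl,len(P),[ (round(np.polyval(f,r),1),r) for r in(197,210,223)])
t=cv2.imread("pics/top0.png")
i=cv2.resize(t[185:245,110:245],None,fx=5.9,fy=5.9,interpolation=cv2.INTER_CUBIC);cv2.imwrite("pics/crop3.png",i)
```

```text
[0.5365 0.3621 0.1781] 0.003277498741859782 [0.5331 0.3575 0.184 ]
[0.5367 0.0781 0.1861] 0.0036279521118256133 [0.5346 0.0755 0.184 ]
0.2945896510995709 282.00290227659656 [0.5339 0.2165 0.184 ]
L 14 [(np.float64(148.8), 197), (np.float64(146.5), 210), (np.float64(144.1), 223)]
R 14 [(np.float64(171.5), 197), (np.float64(169.8), 210), (np.float64(168.2), 223)]
L 2 [(np.float64(197.5), 197), (np.float64(197.5), 210), (np.float64(197.5), 223)]
R 2 [(np.float64(220.5), 197), (np.float64(220.5), 210), (np.float64(220.5), 223)]
```

View pics/crop3.png

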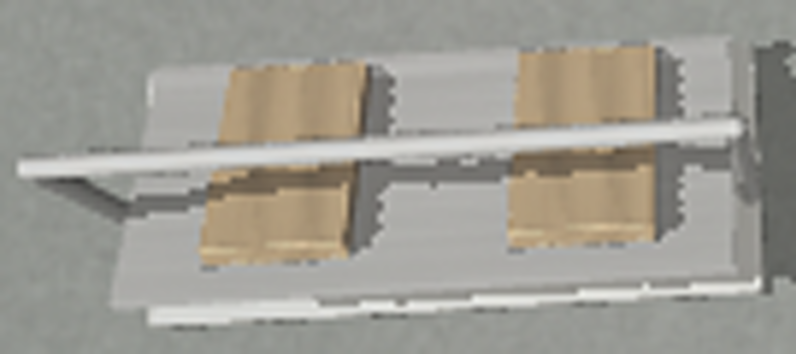

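Run:
```python
from h import *
T=lambda u,v:((u+.5)/5.9-.5+110,(v+.5)/5.9-.5+185)
for n,q in(("L",[(232,67),(370,63),(350,250),(205,250)]),("R",[(520,49),(657,46),(656,232),(511,236)])):
    P=[onz("top",T(*p),z) for p,z in zip(q,(.0387,.0387,.0971,.0971))]
    print(n,*P); e=P[0]+P[1]-P[2]-P[3];print(np.mean(P,0),"yaw",np.degrees(np.arctan2(e[1],e[0])),"len",np.linalg.norm(e)/2)
for p in((150,72),(735,38),(110,305),(745,278)):print(onz("top",T(*p),.0285 if p[1]<100 else .0985))
```

```text
L [0.6031 0.3141 0.0387] [0.6016 0.2499 0.0387] [0.5064 0.2483 0.0971] [0.5096 0.311  0.0971]
[0.5552 0.2808 0.0679] yaw 1.44343836558924 len 0.11097074205188767
R [0.6047 0.1801 0.0387] [0.6028 0.1163 0.0387] [0.5074 0.1156 0.0971] [0.5089 0.1785 0.0971]
[0.5559 0.1476 0.0679] yaw 0.6784775890525553 len 0.11204656526816066
[0.6049 0.3551 0.0285]
[0.607  0.0802 0.0285]
[0.4877 0.3514 0.0985]
[0.4852 0.0779 0.0985]
```

Request:
carry_out --pt "0 0 -1 7.1 1" --pt "0 0 -1 7.1 1" --pt "0 0 -1 7.1 1" --pt "1.3 -3.1 0 0 1" --pt "1.3 -3.1 0 0 1" --pt "1.3 -3.1 0 0 1" --pt "1.3 -3.1 0 0 1" --pt "1.3 -3.1 0 0 1" --pt "1.3 -3.1 0 0 1" --pt "1.3 -3.1 0 0 1" --pt "1.3 -3.1 0 0 1" --pt "1.3 -3.1 0 0 1" --force 40

```text
t: 1.3
eef_pos: [0.3686, -0.3418, 0.261]
tool_rot: [-0.0, 1.0, 0.009, -0.0]
contact_force: [0.3, -0.1, -0.2]
gripper_width: 1.0
grasp_force: 0.0
```

Request:
carry_out --pt "1.3 -3.1 0 0 1" --pt "1.3 -3.1 0 0 1" --pt "1.3 -3.1 0 0 1" --pt "1.3 -3.1 0 0 1" --pt "1.3 -3.1 0 0 1" --pt "1.3 -3.1 0 0 1" --pt "1.3 -3.1 0 0 1" --pt "1.3 -3.1 0 0 1" --pt "1.3 -3.1 0 0 1" --pt "1.3 -3.1 0 0 1" --pt "1.3 -3.1 0 0 1" --pt "1.3 -3.1 0 0 1"

```text
t: 2.5
eef_pos: [0.5178, 0.0326, 0.261]
tool_rot: [0.0, 1.0, 0.009, -0.0]
contact_force: [-0.3, -0.5, 0.2]
gripper_width: 1.002
grasp_force: 0.0
```

Request:
carry_out --pt "1.7 -2.9 0 0 1" --pt "1.7 -2.9 0 0 1" --pt "1.7 -2.9 0 0 1" --pt "1.7 -2.7 0 0 1" --pt "0 0 0 0 1" --pt "0 0 2 0 1" --pt "0 0 2 0 1" --pt "0 0 2 0 1" --pt "0 0 2 0 1" --pt "0 0 2 0 1" --pt "0 0 2 0 1" --pt "0 0 0 0 1"

```text
t: 3.7
eef_pos: [0.5813, 0.1448, 0.1384]
tool_rot: [0.001, 1.0, 0.009, -0.003]
contact_force: [-0.1, -0.1, 0.0]
gripper_width: 1.0
grasp_force: 0.0
```

Request:
carry_out --pt "0.4 -0.3 0 0 1" --pt "0 0 0 0 1" --pt "0 0 0 0 1"

```text
t: 4.0
eef_pos: [0.5884, 0.1501, 0.1425]
tool_rot: [-0.0, 1.0, 0.009, 0.001]
contact_force: [0.1, 1.0, 1.6]
gripper_width: 0.998
grasp_force: 0.0
```

Run:
```python
from h import *
print(bot.get_obs()["eef_pos"])
a=snap("top");b=snap("scene")
R=lambda im,x,y,w,h:cv2.resize(im[y:y+h,x:x+w],(400,500),interpolation=cv2.INTER_CUBIC)
cv2.imwrite("pics/g1.png",np.hstack([R(a,150,135,100,125),R(b,235,100,100,125)])[:,:,::-1])
```

```text
[0.5884 0.1501 0.1425]
```

View pics/g1.png

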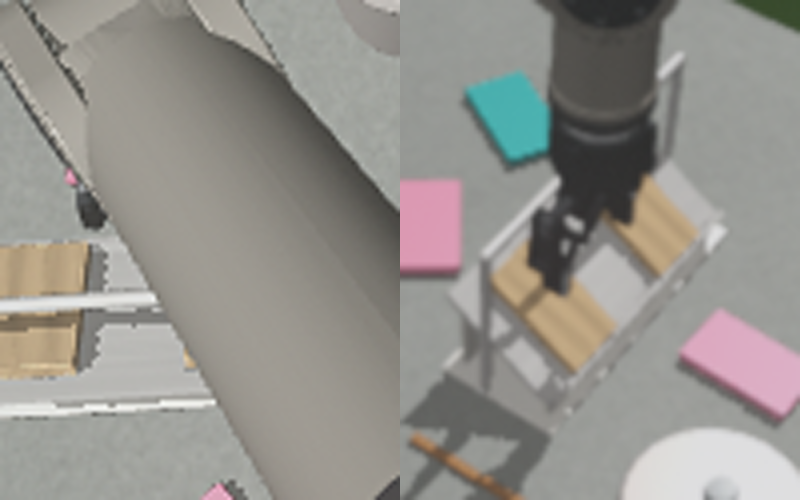

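Request:
carry_out --pt "-0.2 0.2 1 0 1" --pt "0 0 1 0 1" --pt "0 0 1 0 1" --pt "0 0 1 0 1" --pt "0 0 1 0 1" --pt "0 0 1 0 1" --pt "0 0 1 0 1" --pt "0 0 1 0 1" --pt "0 0 0.5 0 1" --pt "0 0 0 0 1" --pt "0 0 0 0 1"

```text
t: 5.2
eef_pos: [0.5859, 0.1478, 0.0565]
tool_rot: [-0.0, 1.0, 0.009, 0.0]
contact_force: [-0.5, 0.2, -0.0]
gripper_width: 0.998
grasp_force: 0.0
```

Request:
carry_out --pt "0 0 0.6 0 1" --pt "0 0 0.5 0 1" --pt "0 0 0.5 0 1" --pt "0 0 0 0 1" --pt "0 0 0 0 -1" --pt "0 0 0 0 -1" --pt "0 0 0 0 -1" --pt "0 0 0 0 -1" --pt "0 0 0 0 -1" --pt "0 0 0 0 -1" --force 40

```text
t: 6.2
eef_pos: [0.5858, 0.1479, 0.0407]
tool_rot: [-0.0, 1.0, 0.009, 0.0]
contact_force: [-1.1, -0.4, 4.9]
gripper_width: 0.734
grasp_force: 44.3
```

Request:
carry_out --pt "0 0 -0.5 0 -1" --pt "0 0 -0.7 0 -1" --pt "0 0 -0.8 0 -1" --pt "0.5 0 -0.5 0 -1" --pt "1 0 -0.5 0 -1" --pt "1 0 0 0 -1" --pt "1 0 0 0 -1" --pt "1 0 0 0 -1" --pt "1 0 0 0 -1" --pt "1 0 0 0 -1" --pt "0.5 0 0 0 -1" --pt "0 0 0 0 -1"

```text
t: 7.4
eef_pos: [0.6563, 0.1489, 0.0701]
tool_rot: [-0.0, 1.0, 0.009, 0.0]
contact_force: [-0.4, 0.1, -0.3]
gripper_width: 0.733
grasp_force: 43.8
```

Run:
```python
from h import *
a=snap("top");b=snap("scene")
R=lambda im,x,y,w,h:cv2.resize(im[y:y+h,x:x+w],(400,500),interpolation=cv2.INTER_CUBIC)
cv2.imwrite("pics/g2.png",np.hstack([R(a,150,135,100,125),R(b,235,100,100,125)])[:,:,::-1])
print(onz("top",(254,112),.15))
```

```text
[0.7857 0.016  0.15  ]
```

View pics/g2.png

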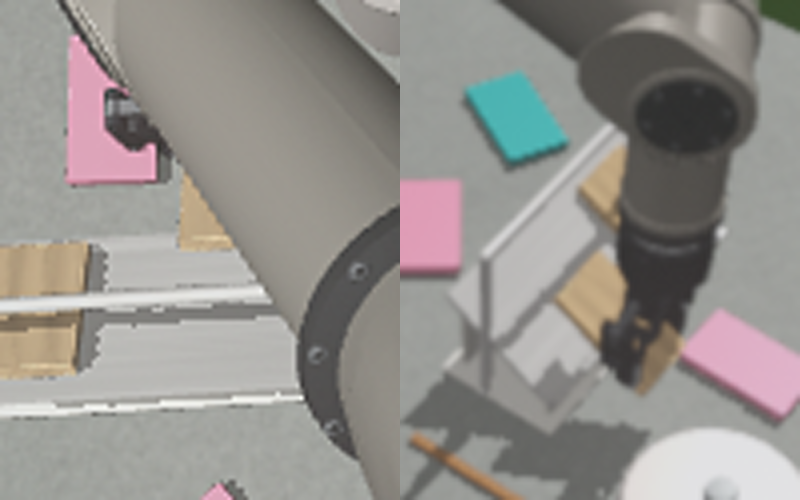

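Request:
carry_out --pt "0 0 -1.5 0 -1" --pt "0 0 -2 0 -1" --pt "0 0 -2 0 -1" --pt "0 0 -2 0 -1" --pt "-0.2 1 -0.5 4.4 -1" --pt "-0.2 2 0 4.4 -1" --pt "-0.2 2.5 0 4.5 -1" --pt "-0.2 3 0 0 -1" --pt "-0.2 3 0 0 -1" --pt "-0.2 3 0 0 -1" --pt "-0.2 3 0 0 -1" --pt "-0.2 3 0 0 -1"

```text
t: 8.7
eef_pos: [0.6032, -0.0508, 0.1517]
tool_rot: [-0.0, 0.994, -0.107, 0.001]
contact_force: [0.4, 0.3, -0.7]
gripper_width: 0.733
grasp_force: 43.9
```

Request:
carry_out --pt "-0.2 3 0 0 -1" --pt "-0.2 3 0 0 -1" --pt "-0.2 3 0 0 -1" --pt "-0.2 3 0 0 -1" --pt "-0.2 3 0 0 -1" --pt "-0.2 2 0 0 -1" --pt "0 1 0 0 -1" --pt "0 0 0 0 -1" --pt "0 0 0 0 -1"

```text
t: 9.6
eef_pos: [0.5543, -0.2218, 0.1508]
tool_rot: [-0.0, 0.994, -0.106, 0.0]
contact_force: [-0.9, 0.3, -0.4]
gripper_width: 0.734
grasp_force: 43.9
```

Run:
```python
from h import *
o=bot.get_obs();print(o["eef_pos"],o["tool_rot"])
a=snap("top");b=snap("scene")
R=lambda im,x,y,w,h:cv2.resize(im[y:y+h,x:x+w],(400,500),interpolation=cv2.INTER_CUBIC)
cv2.imwrite("pics/g3.png",np.hstack([R(a,300,150,100,125),R(b,135,180,100,125)])[:,:,::-1])
```

```text
[ 0.5543 -0.2218  0.1508] [-0.0004  0.9943 -0.1062  0.0004]
```

View pics/g3.png

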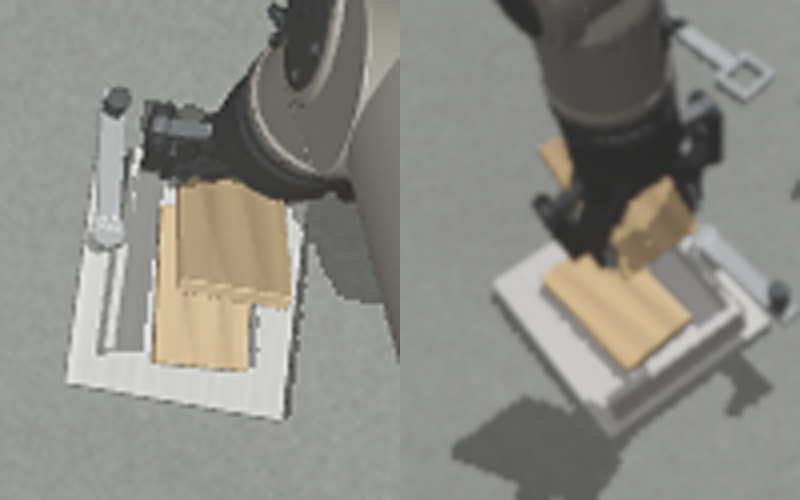

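Request:
carry_out --pt "-0.3 1 0.5 0 -1" --pt "-0.4 1.1 1 0 -1" --pt "0 0 1.5 0 -1" --pt "0 0 1.5 0 -1" --pt "0 0 1.5 0 -1" --pt "0 0 1.5 0 -1" --pt "0 0 1.5 0 -1" --pt "0 0 1 0 -1" --pt "0 0 0.8 0 -1" --pt "0 0 0.2 0 -1" --pt "0 0 0 0 -1" --pt "0 0 0 0 -1" --force 20

```text
t: 10.9
eef_pos: [0.5429, -0.2425, 0.0409]
tool_rot: [0.0, 0.994, -0.107, 0.001]
contact_force: [-1.1, 0.2, -0.8]
gripper_width: 0.735
grasp_force: 43.9
```

Request:
carry_out --pt "0 0 0.2 0 -1" --pt "0 0 0.2 0 -1" --pt "0 0 0.2 0 -1" --pt "0 0 0 0 -1"

```text
t: 11.3
eef_pos: [0.5422, -0.2422, 0.0341]
tool_rot: [-0.0, 0.994, -0.107, -0.0]
contact_force: [0.2, -0.2, -0.2]
gripper_width: 0.733
grasp_force: 43.9
```

Request:
carry_out --pt "0 0 0.2 0 -1" --pt "0 0 0.2 0 -1" --pt "0 0 0 0 -1" --force 20

```text
t: 11.6
eef_pos: [0.5424, -0.2424, 0.0319]
tool_rot: [0.0, 0.994, -0.107, -0.0]
contact_force: [-6.3, 2.2, 14.7]
gripper_width: 0.733
grasp_force: 45.7
```

Request:
carry_out --pt "0 0 0.2 0 -1" --pt "0 0 0 0 -1"

```text
t: 11.8
eef_pos: [0.5424, -0.2425, 0.0309]
tool_rot: [0.0, 0.994, -0.107, 0.0]
contact_force: [-9.1, 2.9, 25.2]
gripper_width: 0.735
grasp_force: 47.6
```

Request:
carry_out --pt "0 0 0 0 0.46" --pt "0 0 0 0 0.46" --force 20

```text
t: 12.0
eef_pos: [0.5424, -0.2425, 0.0309]
tool_rot: [0.0, 0.994, -0.107, 0.0]
contact_force: [-8.7, 2.1, 24.7]
gripper_width: 0.732
grasp_force: 47.6
```

Request:
carry_out --pt "0 0 0 0 0.48"

```text
t: 12.1
eef_pos: [0.5424, -0.2425, 0.0309]
tool_rot: [0.0, 0.994, -0.107, 0.0]
contact_force: [-8.4, 2.1, 24.4]
gripper_width: 0.734
grasp_force: 47.6
```

Request:
carry_out --pt "0 0 0 0 0.5" --pt "0 0 0 0 0.5"

```text
t: 12.3
eef_pos: [0.5426, -0.2424, 0.0286]
tool_rot: [0.0, 0.994, -0.107, 0.0]
contact_force: [-0.2, -0.5, -0.2]
gripper_width: 0.751
grasp_force: 0.1
```

Request:
carry_out --pt "0 0 0 0 0.8" --pt "0 0 0 0 0.8" --pt "0 0 -0.5 0 0.8" --pt "0 0 -1 0 0.8" --pt "0 0 -1.5 0 0.8" --pt "0 0 -2 0 1" --pt "0 0 -2 0 1" --pt "0 0 -2 0 1" --pt "0 0 -2 0 1" --pt "0 -2 -1 0 1" --pt "0 -3 0 0 1" --pt "0 -3 0 0 1"

```text
t: 13.5
eef_pos: [0.56, -0.1639, 0.1505]
tool_rot: [0.0, 0.994, -0.108, 0.001]
contact_force: [-0.4, 0.6, 0.2]
gripper_width: 0.997
grasp_force: 0.0
```

Request:
carry_out --pt "0 -3 0 0 1" --pt "0 -3 0 0 1" --pt "0 -3 0 0 1" --pt "0 -3 0 0 1" --pt "0 -3 0 -4.4 1" --pt "0 -3 -1 -4.4 1" --pt "0 -3 -1.5 -4.5 1" --pt "0 -3 -1.5 0 1" --pt "0 -3 -1.5 0 1" --pt "0 -3 -1.5 0 1" --pt "0 -3 0 0 1" --pt "0 0 0 0 1"

```text
t: 14.7
eef_pos: [0.5943, 0.1684, 0.2208]
tool_rot: [-0.002, 1.0, 0.013, 0.001]
contact_force: [0.4, 0.2, -0.2]
gripper_width: 0.998
grasp_force: 0.0
```

Run:
```python
from h import *
o=bot.get_obs();print(o["eef_pos"],o["tool_rot"])
a=snap("top");b=snap("scene");np.save("pics/t4.npy",a);np.save("pics/s4.npy",b)
R=lambda im,x,y,w,h:cv2.resize(im[y:y+h,x:x+w],(400,500),interpolation=cv2.INTER_CUBIC)
cv2.imwrite("pics/g4.png",np.hstack([R(a,307,165,80,100),R(b,152,215,80,100)])[:,:,::-1])
```

```text
[0.5943 0.1684 0.2208] [-0.002   0.9999  0.0127  0.0013]
```

View pics/g4.png

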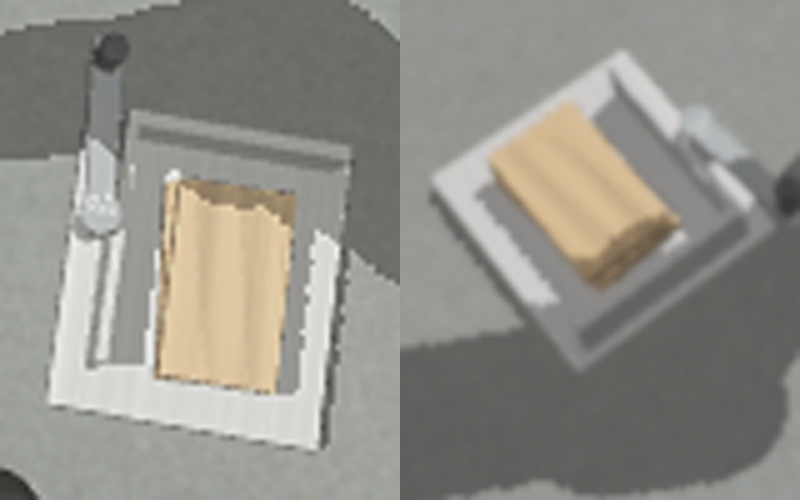

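Request:
carry_out --pt "-0.1 -2.5 0 0 1" --pt "-0.1 -3 0 0 1" --pt "-0.1 -3 0 0 1" --pt "-0.1 -2 0 0 1" --pt "-0.1 -0.8 0 0 1" --pt "0 0 1.5 0 1" --pt "0 0 2 0 1" --pt "0 0 2 0 1" --pt "0 0 1.5 0 1" --pt "0 0 0.5 0 1" --pt "0 0 0 0 1" --pt "0 0 0 0 1" --force 40

```text
t: 16.0
eef_pos: [0.5886, 0.2749, 0.144]
tool_rot: [-0.0, 1.0, 0.009, 0.0]
contact_force: [0.8, -0.2, -0.0]
gripper_width: 0.999
grasp_force: 0.0
```

Request:
carry_out --pt "-0.2 -0.4 0.5 0 1" --pt "-0.1 -0.3 1 0 1" --pt "0 0 1 0 1" --pt "0 0 1 0 1" --pt "0 0 1 0 1" --pt "0 0 1 0 1" --pt "0 0 1 0 1" --pt "0 0 1 0 1" --pt "0 0 0.8 0 1" --pt "0 0 0.4 0 1" --pt "0 0 0 0 1" --pt "0 0 0 0 1"

```text
t: 17.2
eef_pos: [0.5851, 0.2821, 0.0566]
tool_rot: [-0.0, 1.0, 0.009, 0.0]
contact_force: [0.0, 0.2, -0.2]
gripper_width: 1.003
grasp_force: 0.0
```

Request:
carry_out --pt "0 0 0.6 0 1" --pt "0 0 0.5 0 1" --pt "0 0 0.5 0 1" --pt "0 0 0 0 1" --pt "0 0 0 0 -1" --pt "0 0 0 0 -1" --pt "0 0 0 0 -1" --pt "0 0 0 0 -1" --pt "0 0 0 0 -1" --pt "0 0 0 0 -1" --force 30

```text
t: 18.2
eef_pos: [0.5849, 0.2821, 0.0406]
tool_rot: [-0.0, 1.0, 0.009, 0.0]
contact_force: [-1.5, 0.1, 3.6]
gripper_width: 0.739
grasp_force: 33.3
```

Request:
carry_out --pt "0 0 -0.5 0 -1" --pt "0 0 -0.7 0 -1" --pt "0 0 -0.8 0 -1" --pt "0.5 0 -0.5 0 -1" --pt "1 0 -0.5 0 -1" --pt "1 0 0 0 -1" --pt "1 0 0 0 -1" --pt "1 0 0 0 -1" --pt "1 0 0 0 -1" --pt "1 0 0 0 -1" --pt "0.5 0 0 0 -1" --pt "0 0 0 0 -1"

```text
t: 19.4
eef_pos: [0.6556, 0.283, 0.0701]
tool_rot: [0.0, 1.0, 0.009, 0.0]
contact_force: [-0.5, 0.7, -0.2]
gripper_width: 0.738
grasp_force: 33.0
```

Request:
carry_out --pt "0 0 -1.5 0 -1" --pt "0 0 -2 0 -1" --pt "0 0 -2 0 -1" --pt "0 0 -2 0 -1" --pt "0 0 -0.5 4.4 -1" --pt "0 1 0 4.4 -1" --pt "0 2 0 4.5 -1" --pt "0 3 0 0 -1" --pt "0 3 0 0 -1" --pt "0 3 0 0 -1" --pt "0 3 0 0 -1" --pt "0 3 0 0 -1"

```text
t: 20.6
eef_pos: [0.6191, 0.1062, 0.1517]
tool_rot: [-0.0, 0.994, -0.106, 0.001]
contact_force: [0.1, -0.2, 0.4]
gripper_width: 0.738
grasp_force: 33.2
```

Request:
carry_out --pt "0 3 0 0 -1" --pt "0 3 0 0 -1" --pt "0 3 0 0 -1" --pt "0 3 0 0 -1" --pt "0 3 0 0 -1" --pt "0 3 0 0 -1" --pt "0 3 0 0 -1" --pt "0 3 0 0 -1" --pt "0 3 0 0 -1" --pt "0 3 0 0 -1" --pt "0 2 0 0 -1" --pt "0 0 0 0 -1"

```text
t: 21.8
eef_pos: [0.5505, -0.2095, 0.1514]
tool_rot: [0.001, 0.994, -0.109, 0.0]
contact_force: [-1.1, -0.4, -0.7]
gripper_width: 0.74
grasp_force: 33.2
```

```bash
cat >> h.py <<'E'
th=np.radians(-12.3);O=np.array([.5155,-.2252]);Rc=np.array([[np.cos(th),-np.sin(th)],[np.sin(th),np.cos(th)]])
tocad=lambda p:Rc.T@(np.asarray(p)[:2]-O)*1e3
E
python3 - <<'E'
from h import *
T=lambda u,v:((u+.5)/5-.5+307,(v+.5)/5-.5+165)
P=[tocad(onz("top",T(*p),.036)) for p in((168,182),(297,195),(275,390),(157,378))];print(*P,np.mean(P,0))
o=bot.get_obs();print(o["eef_pos"],tocad(o["eef_pos"]))
E
```

```text
[42.3465 25.4418] [ 46.5929 -45.132 ] [-61.4136 -44.5952] [-65.2981  18.6615] [ -9.4431 -11.406 ]
[ 0.5505 -0.2095  0.1514] [30.8471 22.7657]
```

Request:
carry_out --pt "-0.1 1.2 0.5 0 -1" --pt "-0.2 1.2 1 0 -1" --pt "0 0.9 1.5 0 -1" --pt "0 0 1.5 0 -1" --pt "0 0 1.5 0 -1" --pt "0 0 1.5 0 -1" --pt "0 0 1.5 0 -1" --pt "0 0 1 0 -1" --pt "0 0 0.3 0 -1" --pt "0 0 0 0 -1" --pt "0 0 0 0 -1"

```text
t: 22.9
eef_pos: [0.5423, -0.2376, 0.0478]
tool_rot: [0.0, 0.994, -0.107, 0.001]
contact_force: [0.4, 0.5, -0.5]
gripper_width: 0.734
grasp_force: 33.2
```

Request:
carry_out --pt "0 0 0.2 0 -1" --pt "0 0 0.1 0 -1" --pt "0 0 0 0 -1"

```text
t: 23.2
eef_pos: [0.5419, -0.2376, 0.0445]
tool_rot: [0.0, 0.994, -0.107, 0.0]
contact_force: [0.6, 0.2, -0.1]
gripper_width: 0.737
grasp_force: 33.2
```

Request:
carry_out --pt "0 0.4 0.1 0 -1" --pt "0 0 0.1 0 -1" --pt "0 0 0 0 -1"

```text
t: 23.5
eef_pos: [0.5419, -0.2412, 0.044]
tool_rot: [0.0, 0.994, -0.107, 0.001]
contact_force: [-2.6, 2.7, 12.2]
gripper_width: 0.732
grasp_force: 34.5
```

Request:
carry_out --pt "0 0 0 0 0.46" --pt "0 0 0 0 0.5" --pt "0 0 0 0 0.52" --pt "0 0 0 0 0.55" --pt "0 0 0 0 0.75" --pt "0 0 0 0 0.75"

```text
t: 24.1
eef_pos: [0.5407, -0.2414, 0.0421]
tool_rot: [-0.0, 0.994, -0.107, -0.0]
contact_force: [-0.3, -0.3, -0.4]
gripper_width: 0.88
grasp_force: 0.0
```

Request:
carry_out --pt "0 0 -0.5 0 0.75" --pt "0 0 -1 0 0.75" --pt "0 0 -1.5 0 0.75" --pt "0 0 -2 0 0.75" --pt "0 0 -2 0 0.75" --pt "0 2 -2 0 0.75" --pt "0 3 0 0 0.75" --pt "0 3 0 0 0.75" --pt "0 3 0 0 0.75" --pt "0 3 0 0 0.75" --pt "0 1 0 0 0.75" --pt "0 0 0 0 0.75"

```text
t: 25.3
eef_pos: [0.5084, -0.3898, 0.1332]
tool_rot: [0.001, 0.994, -0.108, 0.0]
contact_force: [0.3, 0.1, 0.1]
gripper_width: 0.875
grasp_force: 0.0
```

Run:
```python
from h import *
o=bot.get_obs();print(o["eef_pos"],tocad(o["eef_pos"]),o["q"])
a=snap("top");b=snap("scene");np.save("pics/t5.npy",a);np.save("pics/s5.npy",b)
for n,im,(x,y,w,hh) in(("top",a,(335,170,40,90)),("scene",b,(150,215,75,80))):
    m=np.zeros(im.shape[:2],np.uint8);m[y:y+hh,x:x+w]=bamboo(im)[y:y+hh,x:x+w]
    c=max(cv2.findContours(m,0,2)[0],key=cv2.contourArea);h=cv2.convexHull(c)
    q=cv2.approxPolyDP(h,.03*cv2.arcLength(h,True),True)[:,0];print(n,cv2.contourArea(c),q.tolist())
    print([tocad(onz(n,p,.048)).round(1).tolist() for p in q])
R=lambda im,x,y,w,h:cv2.resize(im[y:y+h,x:x+w],(400,500),interpolation=cv2.INTER_CUBIC)
cv2.imwrite("pics/g5.png",np.hstack([R(a,307,165,80,100),R(b,152,215,80,100)])[:,:,::-1])
```

```text
[ 0.5084 -0.3898  0.1332] [  28.1051 -162.301 ] [ 0.7195  0.5315 -0.2231  1.7169  0.1436  0.908  -1.3504]
top 22.5 [[343, 206], [341, 223], [339, 226], [339, 215]]
[[27.1, 18.6], [-19.8, 18.5], [-28.7, 22.8], [0.9, 26.3]]
scene 679.0 [[184, 234], [205, 258], [192, 271], [170, 246]]
[[-57.7, 15.6], [53.2, 16.3], [62.5, -38.2], [-50.5, -41.6]]
```

Request:
carry_out --pt "0 0 0 -8.2 0.41" --pt "0 0 0 -8.2 0.41" --pt "0 0 0 -8.2 0.41" --pt "0 0 0 -8.2 0.41" --pt "0 0 0 -8.2 0.41" --pt "0 0 0 -8.2 0.41" --pt "0 0 0 -8.2 0.41" --pt "0 0 0 -8.2 0.41" --pt "0 0 0 -8.2 0.41" --pt "0 0 0 -8.2 0.41" --pt "0 0 0 -8 0.41" --pt "0 0 0 0 0.41"

```text
t: 26.6
eef_pos: [0.51, -0.3858, 0.1326]
tool_rot: [-0.0, 0.777, 0.629, 0.001]
contact_force: [-0.5, 0.0, -0.5]
gripper_width: 0.703
grasp_force: 0.0
```

Request:
carry_out --pt "2 -0.8 0 0 0.41" --pt "3 -1 0 0 0.41" --pt "3 -1 0 0 0.41" --pt "1 0 1 0 0.41" --pt "0 0 2 0 0.41" --pt "0 0 2 0 0.41" --pt "0 0 0 0 0.41" --pt "0 0 0 0 0.41"

```text
t: 27.4
eef_pos: [0.501, -0.2936, 0.0823]
tool_rot: [-0.0, 0.779, 0.627, -0.0]
contact_force: [0.2, -0.2, -0.2]
gripper_width: 0.707
grasp_force: 0.0
```

Run:
```python
from h import *
o=bot.get_obs();print(o["eef_pos"],tocad(o["eef_pos"]),o["q"],o["tool_rot"],np.degrees(2*np.arctan2(o["tool_rot"][2],o["tool_rot"][1])),o["gripper_width"])
a=snap("top")
x,y,w,hh=335,170,40,90
m=np.zeros(a.shape[:2],np.uint8);m[y:y+hh,x:x+w]=bamboo(a)[y:y+hh,x:x+w]
c=max(cv2.findContours(m,0,2)[0],key=cv2.contourArea);h=cv2.convexHull(c)
q=cv2.approxPolyDP(h,.03*cv2.arcLength(h,True),True)[:,0];print(cv2.contourArea(c),q.tolist(),[tocad(onz("top",p,.048)).round(1).tolist() for p in q])
```

```text
[ 0.501  -0.2936  0.0823] [  0.4243 -69.9147] [ 0.8672  0.5751 -0.585   1.8741  0.4234  0.8188 -0.1539] [-0.0003  0.7789  0.6271 -0.    ] 77.6801108745702 0.7068709452495069
12.5 [[344, 201], [339, 226], [339, 215]] [[41.3, 17.5], [-28.7, 22.8], [0.9, 26.3]]
```

Request:
carry_out --pt "0 0 1.5 0 0.41" --pt "0 0 1.5 0 0.41" --pt "0 0 1.5 0 0.41" --pt "0 0 1.5 0 0.41" --pt "0 0 0.7 0 0.41" --pt "0 0 0.3 0 0.41" --pt "0 0 0 0 0.41" --pt "0 0 0 0 0.41"

```text
t: 28.25
eef_pos: [0.5012, -0.2941, 0.0127]
tool_rot: [0.0, 0.779, 0.628, 0.0]
contact_force: [-0.2, -0.0, -0.2]
gripper_width: 0.7
grasp_force: 0.0
```

Request:
carry_out --pt "0.5 0 0 0 0.41" --pt "0.5 0 0 0 0.41" --pt "0.5 0 0 0 0.41" --pt "0.4 0 0 0 0.41" --pt "0.4 0 0 0 0.41" --pt "0.4 0 0 0 0.41" --pt "0 0 0 0 0.41"

```text
t: 28.95
eef_pos: [0.5068, -0.2668, 0.0124]
tool_rot: [-0.0, 0.778, 0.628, 0.0]
contact_force: [-0.2, -0.9, 0.1]
gripper_width: 0.706
grasp_force: 0.0
```

Request:
carry_out --pt "0.3 0 0 0 0.41" --pt "0.3 0 0 0 0.41" --pt "0.3 0 0 0 0.41" --pt "0.3 0 0 0 0.41" --pt "0 0 0 0 0.41"

```text
t: 29.45
eef_pos: [0.5093, -0.2551, 0.0123]
tool_rot: [-0.0, 0.778, 0.628, 0.0]
contact_force: [0.1, 0.3, -0.4]
gripper_width: 0.704
grasp_force: 0.0
```

Request:
carry_out --pt "0.2 0 0 0 0.41" --pt "0 0 0 0 0.41"

```text
t: 29.65
eef_pos: [0.5096, -0.2536, 0.0123]
tool_rot: [-0.0, 0.779, 0.628, 0.0]
contact_force: [0.3, 0.1, -0.6]
gripper_width: 0.705
grasp_force: 0.0
```

Request:
carry_out --pt "0.2 0 0 0 0.41" --pt "0 0 0 0 0.41"

```text
t: 29.85
eef_pos: [0.51, -0.2518, 0.0123]
tool_rot: [-0.0, 0.779, 0.628, 0.0]
contact_force: [-0.7, -0.5, 0.6]
gripper_width: 0.706
grasp_force: 0.1
```

Request:
carry_out --pt "0.2 0 0 0 0.41" --pt "0 0 0 0 0.41"

```text
t: 30.05
eef_pos: [0.5101, -0.2501, 0.0123]
tool_rot: [-0.0, 0.779, 0.627, -0.0]
contact_force: [-2.0, -0.8, -0.7]
gripper_width: 0.705
grasp_force: 0.7
```

Request:
carry_out --pt "0.1 0 0 0 0.41" --pt "0 0 0 0 0.41"

```text
t: 30.25
eef_pos: [0.5101, -0.25, 0.0123]
tool_rot: [0.0, 0.779, 0.627, -0.001]
contact_force: [-2.8, -3.8, -0.2]
gripper_width: 0.71
grasp_force: 2.1
```

Request:
carry_out --pt "0.1 0 0 0 0.41" --pt "0 0 0 0 0.41"

```text
t: 30.45
eef_pos: [0.5101, -0.25, 0.0123]
tool_rot: [0.0, 0.779, 0.627, -0.001]
contact_force: [-3.6, -5.9, 0.9]
gripper_width: 0.705
grasp_force: 3.3
```

Request:
carry_out --pt "0.1 0 0 0 0.41" --pt "0 0 0 0 0.41" --pt "0 0 0 0 0.41"

```text
t: 30.75
eef_pos: [0.5101, -0.2499, 0.0123]
tool_rot: [0.001, 0.779, 0.626, -0.001]
contact_force: [-2.6, -9.1, 0.5]
gripper_width: 0.704
grasp_force: 4.3
```

Run:
```python
from h import *
o=bot.get_obs();print(o["eef_pos"],tocad(o["eef_pos"]),o["torque"],o["contact_force"])
a=snap("scene")
x,y,w,hh=150,215,75,80
m=np.zeros(a.shape[:2],np.uint8);m[y:y+hh,x:x+w]=bamboo(a)[y:y+hh,x:x+w]
c=max(cv2.findContours(m,0,2)[0],key=cv2.contourArea);h=cv2.convexHull(c)
q=cv2.approxPolyDP(h,.03*cv2.arcLength(h,True),True)[:,0];print(cv2.contourArea(c),q.tolist(),[tocad(onz("scene",p,.048)).round(1).tolist() for p in q])
```

```text
[ 0.5101 -0.2499  0.0123] [ -0.0046 -25.3102] [-1.7025  0.5169 -0.1655] [-2.5672 -9.1067  0.5035]
405.5 [[190, 229], [213, 255], [198, 267], [190, 245]] [[-60.4, 40.5], [60.9, 40.8], [63.6, -17.2], [-13.1, 7.4]]
```

Request:
carry_out --pt "-0.5 0 0 0 0.41" --pt "-1.5 0 0 0 0.41" --pt "-1 0 0 0 0.41" --pt "0 0 -2 0 0.41" --pt "0 0 -2.5 0 0.41" --pt "0 0 -3 0 0.41" --pt "0 0 -2.5 8 -0.29" --pt "0 0 0 8.2 -0.29" --pt "0 0 0 8.2 -0.29" --pt "0 0 0 8.2 -0.29" --pt "0 0 0 8.2 -0.29" --pt "0 0 0 8.2 -0.29"

```text
t: 32.0
eef_pos: [0.5045, -0.2769, 0.1123]
tool_rot: [-0.0, 0.969, 0.245, 0.0]
contact_force: [0.5, 0.3, 0.1]
gripper_width: 0.36
grasp_force: 0.0
```

Request:
carry_out --pt "0 0 0 8.2 -0.29" --pt "0 0 0 8.2 -0.29" --pt "0 0 0 8.2 -0.29" --pt "0 0 0 8.2 -0.29" --pt "0 0 0 8.2 -0.29" --pt "-2 -1.5 0 0 -0.29" --pt "-2.5 -1.5 0 0 -0.29" --pt "-2.5 -1.5 0 0 -0.29" --pt "-1.5 -1.5 0 0 -0.29" --pt "0 0 0 0 -0.29" --pt "0 0 0 0 -0.29"

```text
t: 33.1
eef_pos: [0.4347, -0.2002, 0.1126]
tool_rot: [0.0, 0.994, -0.107, 0.001]
contact_force: [0.4, -0.1, 0.0]
gripper_width: 0.355
grasp_force: 0.0
```

```bash
cat > st.py <<'E'
from h import *
o=bot.get_obs();r=o["tool_rot"];print(o["t"],o["eef_pos"],"cad",tocad(o["eef_pos"]),"yaw",np.degrees(2*np.arctan2(r[2],r[1])),"w",o["gripper_width"],"F",o["contact_force"])
E
python3 st.py
```

```text
33.1 [ 0.4347 -0.2002  0.1126] cad [-84.2708   7.2276] yaw -12.249188466981936 w 0.35454247321133686 F [ 0.4418 -0.0659  0.0208]
```

Request:
carry_out --pt "0 -0.4 1.5 0 -0.29" --pt "0 0 2 0 -0.29" --pt "0 0 2 0 -0.29" --pt "0 0 2 0 -0.29" --pt "0 0 1.3 0 -0.29" --pt "0 0 0.5 0 -0.29" --pt "0 0 0.1 0 -0.29" --pt "0 0 0 0 -0.29" --pt "0 0 0 0 -0.29"

```text
t: 34.0
eef_pos: [0.4358, -0.1962, 0.019]
tool_rot: [0.0, 0.994, -0.107, 0.001]
contact_force: [0.7, -0.6, 0.2]
gripper_width: 0.353
grasp_force: 0.0
```

Request:
carry_out --pt "0.4 0 0 0 -0.29" --pt "0.4 0 0 0 -0.29" --pt "0.4 0 0 0 -0.29" --pt "0.4 0 0 0 -0.29" --pt "0.4 0 0 0 -0.29" --pt "0.3 0 0 0 -0.29" --pt "0.3 0 0 0 -0.29" --pt "0 0 0 0 -0.29"

```text
t: 34.8
eef_pos: [0.4612, -0.2015, 0.0183]
tool_rot: [-0.0, 0.994, -0.107, 0.0]
contact_force: [0.1, 0.1, -0.5]
gripper_width: 0.356
grasp_force: 0.0
```

Request:
carry_out --pt "0.2 0 0 0 -0.29" --pt "0.2 0 0 0 -0.29" --pt "0 0 0 0 -0.29"

```text
t: 35.1
eef_pos: [0.4648, -0.2023, 0.0183]
tool_rot: [-0.0, 0.994, -0.107, 0.0]
contact_force: [-0.3, -0.5, 0.4]
gripper_width: 0.355
grasp_force: 0.1
```

```bash
python3 st.py
```

```text
35.1 [ 0.4648 -0.2023  0.0183] cad [-54.403  11.613] yaw -12.261630626318325 w 0.3552758844717762 F [-0.2716 -0.5469  0.4318]
```

Request:
carry_out --pt "0.2 0 0 0 -0.29" --pt "0 0 0 0 -0.29"

```text
t: 35.3
eef_pos: [0.4667, -0.2027, 0.0183]
tool_rot: [-0.0, 0.994, -0.107, 0.0]
contact_force: [-0.3, 0.0, -0.3]
gripper_width: 0.351
grasp_force: 0.3
```

Request:
carry_out --pt "0.1 0 0 0 -0.29" --pt "0 0 0 0 -0.29"

```text
t: 35.5
eef_pos: [0.4675, -0.2029, 0.0183]
tool_rot: [0.0, 0.994, -0.107, 0.0]
contact_force: [-0.7, -0.4, -0.3]
gripper_width: 0.354
grasp_force: 0.5
```

Request:
carry_out --pt "0.1 0 0 0 -0.29" --pt "0 0 0 0 -0.29"

```text
t: 35.7
eef_pos: [0.4677, -0.2029, 0.0182]
tool_rot: [-0.0, 0.994, -0.107, -0.001]
contact_force: [-2.8, 0.4, 2.6]
gripper_width: 0.359
grasp_force: 1.7
```

```bash
python3 st.py
```

```text
35.7 [ 0.4677 -0.2029  0.0182] cad [-51.4484  11.5599] yaw -12.274935136285992 w 0.35886883048846496 F [-2.7734  0.3731  2.5729]
```

Request:
carry_out --pt "0.1 0 0 0 -0.29" --pt "0.1 0 0 0 -0.29" --pt "0 0 0 0 -0.29" --pt "0 0 0 0 -0.29"

```text
t: 36.1
eef_pos: [0.4677, -0.2031, 0.0178]
tool_rot: [-0.0, 0.994, -0.107, -0.002]
contact_force: [-8.0, 1.5, 4.6]
gripper_width: 0.352
grasp_force: 4.0
```

```bash
python3 st.py
```

```text
36.1 [ 0.4677 -0.2031  0.0178] cad [-51.4096  11.4549] yaw -12.302685489264377 w 0.35238840045813713 F [-8.0013  1.4723  4.5824]
```

Request:
carry_out --pt "-0.5 0 0 0 -0.29" --pt "-1.5 0 0 0 -0.29" --pt "-1 0 -1 0 -0.29" --pt "0 0 -2.5 0 -0.29" --pt "0 0 -3 0 -0.29" --pt "0 0 -3 0 -0.29" --pt "0 3 -2 0 -0.29" --pt "0 4 0 0 -0.29" --pt "0 4 0 0 -0.29" --pt "0 4 0 0 -0.29" --pt "0 3 0 0 -0.29" --pt "0 0 0 0 -0.29"

```text
t: 37.3
eef_pos: [0.4011, -0.3783, 0.1343]
tool_rot: [0.002, 0.994, -0.11, 0.001]
contact_force: [-0.4, 0.1, 0.2]
gripper_width: 0.358
grasp_force: 0.0
```

```bash
python3 st.py
python3 - <<'E'
from h import *
a=snap("top");b=snap("scene");np.save("pics/t6.npy",a);np.save("pics/s6.npy",b)
R=lambda im,x,y,w,h:cv2.resize(im[y:y+h,x:x+w],(400,500),interpolation=cv2.INTER_CUBIC)
cv2.imwrite("pics/g6.png",np.hstack([R(a,307,165,80,100),R(b,152,215,80,100)])[:,:,::-1])
E
```

```text
37.3 [ 0.4011 -0.3783  0.1343] cad [ -79.1828 -173.954 ] yaw -12.66091488038219 w 0.35791072442334704 F [-0.3592  0.1439  0.2127]
```

View pics/g6.png

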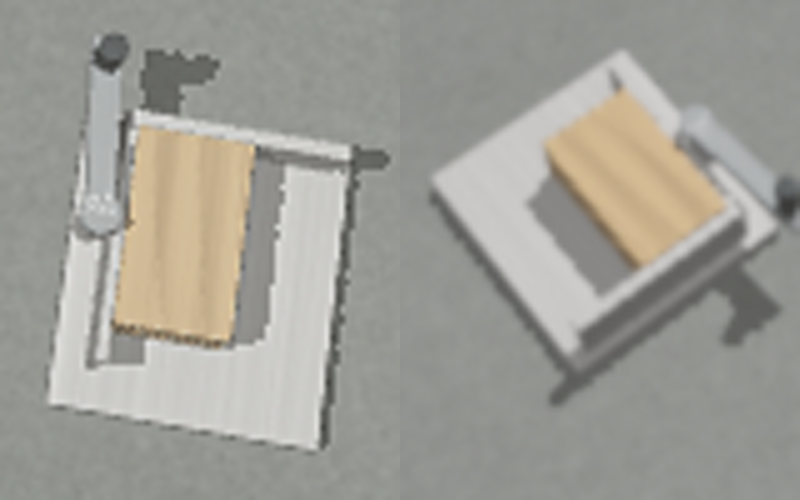

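Request:
carry_out --pt "1.5 -2 0 0 0.06" --pt "1.5 -2 0 0 0.06" --pt "1.5 -2 0 0 0.06" --pt "1.5 -2 0 0 0.06" --pt "1.5 -2 0 0 0.06" --pt "1.5 -2 0 0 0.06" --pt "1.5 -2 0 0 0.06" --pt "1.5 -2 0 0 0.06" --pt "1.5 -2 0 0 0.06" --pt "1.5 -2 0 0 0.06" --pt "1.5 -2 0 0 0.06" --pt "1.4 -2.5 0 0 0.06"

```text
t: 38.6
eef_pos: [0.6305, -0.1694, 0.1338]
tool_rot: [-0.0, 0.994, -0.106, 0.0]
contact_force: [-0.5, -0.2, 0.3]
gripper_width: 0.528
grasp_force: 0.0
```

Request:
carry_out --pt "0 0 0 -7.9 0.06" --pt "0 0 0 -7.9 0.06" --pt "0 0 0 -7.9 0.06" --pt "0 0 0 -7.9 0.06" --pt "0 0 0 -7.9 0.06" --pt "0 0 0 -7.9 0.06" --pt "0 0 0 -7.9 0.06" --pt "0 0 0 -7.9 0.06" --pt "0 0 0 -7.9 0.06" --pt "0 0 0 -7.9 0.06" --pt "0 0 0 -7.8 0.06" --pt "0 0 0 -7.5 0.06"

```text
t: 39.8
eef_pos: [0.6298, -0.1694, 0.134]
tool_rot: [0.0, 0.752, 0.659, 0.0]
contact_force: [0.2, -0.2, -0.4]
gripper_width: 0.529
grasp_force: 0.0
```

```bash
python3 st.py
python3 - <<'E'
from h import *
print(bot.get_obs()["q"])
# refined knob: dark blob near pixel
for n,(x,y,w,h) in(("top",(322,168,16,14)),("scene",(222,245,16,18))):
    im=np.load(f"pics/{n[0]}6.npy")[y:y+h,x:x+w];g=cv2.cvtColor(im,cv2.COLOR_RGB2GRAY);m=g<75
    yy,xx=np.nonzero(m);print(n,len(xx),xx.mean()+x,yy.mean()+y, onz(n,(xx.mean()+x,yy.mean()+y),.08))
E
```

```text
39.8 [ 0.6298 -0.1694  0.134 ] cad [99.846  78.8417] yaw 82.50761500909412 w 0.5285866415958613 F [ 0.2354 -0.1684 -0.3578]
[ 0.6105  0.6195 -0.6323  1.6648  0.4204  0.9964 -0.2962]
top 10 327.6 176.8 [ 0.6214 -0.1721  0.08  ]
scene 8 228.875 255.875 [ 0.6359 -0.1828  0.08  ]
```

Request:
carry_out --pt "-0.4 0 0.7 0 0.06" --pt "-0.35 0 1 0 0.06" --pt "0 0 1.5 0 0.06" --pt "0 0 1.5 0 0.06" --pt "0 0 1.2 0 0.06" --pt "0 0 0.5 0 0.06" --pt "0 0 0.3 0 0.06" --pt "0 0 0 0 0.06" --pt "0 0 0 0 -1" --pt "0 0 0 0 -1" --pt "0 0 0 0 -1" --pt "0 0 0 0 -1" --force 20

```text
t: 41.0
eef_pos: [0.6283, -0.179, 0.067]
tool_rot: [-0.0, 0.755, 0.656, -0.0]
contact_force: [-4.1, 1.3, 6.5]
gripper_width: 0.178
grasp_force: 21.5
```

```bash
python3 st.py
```

```text
41.0 [ 0.6283 -0.179   0.067 ] cad [100.3727  69.1584] yaw 82.02973444906209 w 0.17757272704051244 F [-4.0987  1.3045  6.4531]
```

Request:
carry_out --pt "-0.57 -0.03 -0.1 3.85 -1" --pt "-0.57 -0.03 0 3.85 -1" --pt "-0.57 -0.03 0 3.85 -1" --pt "-0.57 -0.03 0 3.85 -1" --pt "-0.57 -0.03 0 3.85 -1" --pt "-0.57 -0.03 0 3.85 -1" --pt "-0.57 -0.03 0 3.85 -1" --pt "-0.57 -0.03 0 3.85 -1" --pt "-0.57 -0.03 0 3.85 -1" --pt "-0.57 -0.03 0 3.85 -1" --pt "-0.57 -0.03 0 3.85 -1" --pt "-0.57 -0.03 0 3.85 -1"

```text
t: 42.2
eef_pos: [0.5924, -0.2345, 0.0671]
tool_rot: [-0.001, 0.952, 0.307, -0.0]
contact_force: [-3.2, 3.1, 1.2]
gripper_width: 0.179
grasp_force: 21.1
```

```bash
python3 st.py
```

```text
42.2 [ 0.5924 -0.2345  0.0671] cad [77.137   7.3496] yaw 35.73109980933174 w 0.17871076595078428 F [-3.2127  3.0761  1.1753]
```

Request:
carry_out --pt "-0.57 -0.03 0 3.85 -1" --pt "-0.57 -0.03 0 3.85 -1" --pt "-0.57 -0.03 0 3.85 -1" --pt "-0.57 -0.03 0 3.85 -1" --pt "-0.57 -0.03 0 3.85 -1" --pt "-0.57 -0.03 0 3.85 -1" --pt "-0.57 -0.03 0 3.85 -1" --pt "-0.57 -0.03 0 3.85 -1" --pt "-0.57 -0.03 0 3.85 -1" --pt "-0.57 -0.03 0 3.85 -1" --pt "-0.5 -0.03 0 3.85 -1" --pt "0 0 0 0 -1"

```text
t: 43.4
eef_pos: [0.5334, -0.2485, 0.0671]
tool_rot: [-0.001, 0.998, -0.056, -0.001]
contact_force: [-2.4, 3.9, -0.7]
gripper_width: 0.176
grasp_force: 20.9
```

```bash
python3 st.py
```

```text
43.4 [ 0.5334 -0.2485  0.0671] cad [ 22.4862 -18.9097] yaw -6.467171671117092 w 0.17592477906165122 F [-2.3707  3.8762 -0.7311]
```

Request:
carry_out --pt "-0.3 0 0 2 -1" --pt "-0.3 0 0 2 -1" --pt "-0.1 0 0 1 -1" --pt "0 0 0 0 -1"

```text
t: 43.8
eef_pos: [0.5273, -0.2475, 0.0671]
tool_rot: [-0.001, 0.995, -0.1, -0.0]
contact_force: [-1.9, 5.6, -1.1]
gripper_width: 0.176
grasp_force: 20.9
```

Request:
carry_out --pt "-0.2 0 0 0 -1" --pt "0 0 0 0 -1"

```text
t: 44.0
eef_pos: [0.5259, -0.2472, 0.0671]
tool_rot: [-0.001, 0.995, -0.1, 0.0]
contact_force: [0.5, 5.1, -2.2]
gripper_width: 0.176
grasp_force: 20.7
```

```bash
python3 st.py
```

```text
44.0 [ 0.5259 -0.2472  0.0671] cad [ 14.873  -19.3043] yaw -11.468215380710378 w 0.17571950528538377 F [ 0.4926  5.1198 -2.229 ]
```

Request:
carry_out --pt "-0.2 0 0 0 -1" --pt "0 0 0 0 -1" --pt "0 0 0 0 -1"

```text
t: 44.3
eef_pos: [0.5245, -0.2469, 0.0671]
tool_rot: [-0.001, 0.995, -0.1, 0.001]
contact_force: [2.4, 5.3, -4.5]
gripper_width: 0.17
grasp_force: 20.6
```

Request:
carry_out --pt "0 0 0 0 -0.4" --pt "0 0 0 0 0" --pt "0 0 0 0 0" --pt "0 0 -0.5 0 0" --pt "0 0 -1.5 0 0" --pt "0 0 -2 0 0" --pt "0 0 -2.5 0 0" --pt "0 0 -2.5 0 0" --pt "-2 2 -1 0 0" --pt "-2 3 0 0 0" --pt "-2 3 0 0 0" --pt "-2 3 0 0 0"

```text
t: 45.5
eef_pos: [0.4224, -0.3411, 0.169]
tool_rot: [0.001, 0.995, -0.1, 0.001]
contact_force: [0.6, 0.2, 0.9]
gripper_width: 0.494
grasp_force: 0.0
```

Request:
carry_out --pt "-2 3 0 0 0" --pt "0 3 0 0 0" --pt "0 0 0 0 0" --pt "0 0 0 0 0" --pt "0 0 0 0 0"

```text
t: 46.0
eef_pos: [0.3923, -0.3938, 0.1679]
tool_rot: [-0.0, 0.995, -0.1, 0.0]
contact_force: [0.6, -0.2, 0.8]
gripper_width: 0.501
grasp_force: 0.0
```

```bash
python3 st.py
python3 - <<'E'
from h import *
a=snap("top");b=snap("scene")
# compare with prior: knob dark blob near expected, and bamboo corners before/after
K=np.append(O+Rc@np.array([.015,-.019]),.084)
for n,im in(("top",a),("scene",b)):
    p=proj(n,K);x,y=(p-9).astype(int);g=cv2.cvtColor(im[y:y+18,x:x+18],cv2.COLOR_RGB2GRAY);yy,xx=np.nonzero(g<80)
    print(n,"expected knob",p,"dark",len(xx),xx.mean()+x if len(xx) else None,yy.mean()+y if len(yy) else None)
    old=np.load(f"pics/{n[0]}6.npy")
    for im2 in(old,im):
        X,Y,W,H=(325,180,45,60) if n=="top" else(175,225,50,50)
        m=np.zeros(im.shape[:2],np.uint8);m[Y:Y+H,X:X+W]=bamboo(im2)[Y:Y+H,X:X+W]
        print(cv2.boundingRect(m),cv2.minAreaRect(cv2.findNonZero(m)))
E
```

```text
46.0 [ 0.3923 -0.3938  0.1679] cad [ -84.4824 -191.0113] yaw -11.431711568437892 w 0.5009435916266552 F [ 0.5543 -0.1526  0.7677]
top expected knob [359.7734 210.3336] dark 7 357.57142857142856 211.57142857142858
(330, 191, 28, 43) ((343.0338134765625, 211.95272827148438), (22.40662384033203, 40.44629669189453), 8.972626686096191)
(330, 191, 28, 43) ((343.1858215332031, 211.92787170410156), (22.59719467163086, 40.4474983215332), 8.530765533447266)
scene expected knob [186.4632 250.6943] dark 14 188.21428571428572 254.71428571428572
(182, 234, 34, 34) ((197.73171997070312, 250.41465759277344), (30.297710418701172, 21.239633560180664), 51.34019088745117)
(182, 234, 34, 34) ((197.67576599121094, 250.4925994873047), (30.46577262878418, 20.826486587524414), 50.710594177246094)
```

```bash
python3 -c "
from station import bot
print(bot.hand_in())"
```

```text
the job is handed in; nothing more can be done
None
```

I piled all three boards square in the caddy's corner, swung the keeper arm shut against its stop, and handed the job in at about 46 s, but the hand-in returned no verdict. Only the top board was checked by camera; the lower two rest on the push readings against both walls, which stayed around 10 N.

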